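# Sort turned cabinet feet by timber into the finishing trays

## Robot

A 6-joint arm with a two-finger parallel gripper is mounted at the origin on the work surface. World frame = base frame: x ahead of the robot, y to its left, z up, the work surface at z = 0. Lengths are in mm, angles in degrees, forces in N, time in s.
With the tool pointing down it reaches from about 250 to 775 mm from the base axis. Payload 4 kg.
Tool frame: the origin (TCP) lies midway between the tips of the shut fingers; the grasp point (between the pads) lies 19 mm behind it; z points along the fingers, y is the line along which they close (so a half turn about z gives the same grasp; the last joint's range is limited). The gripper opens to 85 mm and grips with 20 to 120 N. Pads are 22 mm wide; open, the fingers measure 114 mm over their backs; the gripper's body (76 mm by 85 mm) begins 54 mm behind the grasp point. The pads swing forward as they close: fully open they stand 13 mm farther back than shut.
Start: joints at [70.984, 4.996, 78.535, -0, 96.463, -5.907], TCP at [124.753, 535.681, 231.341] pointing down, gripper open.
Joint ranges: [-177.83, 177.83], [-43.37, 116.18], [15.69, 146.23], [-61.86, 241.86], [9.47, 152.12], [-147.06, 147.06]. Speed limits (degrees/s): [159.86, 159.86, 180, 180, 180, 180].

## Interface

Orientations are given as a 3x3 rotation matrix whose columns are the frame's x, y, z axes.
In Python, from station import r gives the robot as it stands. Calls block until the motion is done:
- r.reach(position, orientation): joint-space move of the TCP to a pose.
- r.movel(position, orientation=None, feed=150): straight line of the TCP; orientation=None keeps the orientation; feed is the mean speed in mm/s.
- r.set_joints(angles): joint-space move.
- r.let_go() and r.grasp(newtons=None): open the fingers fully, or close them until they stop; newtons is the grip in N (None keeps the last).
- r.wait(seconds).
- r.solve_ik(position, orientation): joint angles nearest the present ones, or None.
- r.read_camera(name): name is "scene" or "top" or "wrist"; returns (picture, depth): 480x640x3 uint8, red, green, blue; 480x640 float32, mm along the optical axis (not along the pixel's ray), 0 where there is no reading.
- r.camera_info(name): a dict with "fx", "fy", "cx", "cy" (pixels), "R" (3x3) and "t" (3): a world point X has camera coordinates R X + t; the wrist camera has in their place "hand_eye" (4x4, takes a point from camera to tool coordinates, whose origin is the TCP and whose axes are the flange's). Camera axes: x right, y down, z forward; pixel columns grow to the right and rows downward; lengths in mm; the calibration is good to about 2 mm. A picture is of the moment at which its call begins: read the wrist's pose just before it. camera_info takes no time and is no camera call.
A pose or a line that the arm cannot do raises r.MotionError and nothing moves.
- r.finish_job(): hands the job in; it is judged then, once.
Readings, each from a call of its own:
- r.current_time(): time.
- r.current_joints(): joint angles.
- r.current_joint_velocities(): joint speeds.
- r.current_joint_efforts(): joint torques, N m.
- r.current_eef_pos(): TCP position.
- r.current_tool_rot(): TCP orientation.
- r.current_ft_force(): force on the tool from outside, world axes, zero at the start.
- r.current_moment(): the same for the moment, N m.
- r.current_finger_gap(): finger opening in mm.
- r.current_grasp_force(): force on a finger pad.
Only numpy, scipy, OpenCV 4.12 (cv2) and the standard library are available. Lean on these libraries where they do the work, as an engineer would, in place of code of your own. Each camera call takes 0.05 s, during which the arm holds its last target. There are 200 camera calls.

## Task

Sort the five cabinet feet by timber, whatever their shape, for oiling: stand each one upright on the floor of the tray whose sample tile is of the same wood, so that the two walnut feet share one tray, the two maple feet another, and the padauk foot has the third. Two feet in a tray stand side by side, not one on the other. Leave the tape measure where it is.

Things in the scene. Friction and masses are not known exactly. Their poses are not given: they have to be found in the camera images.
- walnut_round_center (a point): Loose cabinet foot of dark brown (walnut) wood, round, 42 mm across, 56 mm tall, sides upright, brass insert in its top; about 70 g; it stands upright on the bench. This point is its centre, 28 mm above its underside; z is up its axis.
- walnut_square_center (a point): Loose cabinet foot of dark brown (walnut) wood, square in plan, 42 x 42 mm (its x and y axes are normal to its sides), 56 mm tall, sides upright, brass insert in its top; about 70 g; it stands upright on the bench. This point is its centre, 28 mm above its underside; z is up its axis.
- maple_round_center (a point): Loose cabinet foot of pale cream (maple) wood, round, 42 mm across, 56 mm tall, sides upright, brass insert in its top; about 70 g; it stands upright on the bench. This point is its centre, 28 mm above its underside; z is up its axis.
- maple_square_center (a point): Loose cabinet foot of pale cream (maple) wood, square in plan, 42 x 42 mm (its x and y axes are normal to its sides), 56 mm tall, sides upright, brass insert in its top; about 70 g; it stands upright on the bench. This point is its centre, 28 mm above its underside; z is up its axis.
- padauk_round_center (a point): Loose cabinet foot of orange-red (padauk) wood, round, 42 mm across, 56 mm tall, sides upright, brass insert in its top; about 70 g; it stands upright on the bench. This point is its centre, 28 mm above its underside; z is up its axis.
- walnut_tray: Low light-grey tray, mid-grey floor, fixed; dark brown (walnut) wood sample tile, 34 x 90 x 10 mm high, outside its +x long side. Outside 80 (x) by 168 mm (y), rim 10 mm above the bench, walls 4 mm, inside 72 x 160 mm, floor 4 mm above the bench. Origin: its middle, at bench level; x towards the tile, y along it. Takes two feet, at y = 40 and -40 mm.
- maple_tray: Low light-grey tray, mid-grey floor, fixed; pale cream (maple) wood sample tile, 34 x 90 x 10 mm high, outside its +x long side. Outside 80 (x) by 168 mm (y), rim 10 mm above the bench, walls 4 mm, inside 72 x 160 mm, floor 4 mm above the bench. Origin: its middle, at bench level; x towards the tile, y along it. Takes two feet, at y = 40 and -40 mm.
- padauk_tray: Low light-grey tray, mid-grey floor, fixed; orange-red (padauk) wood sample tile, 34 x 90 x 10 mm high, outside its +x long side. Outside 80 (x) by 168 mm (y), rim 10 mm above the bench, walls 4 mm, inside 72 x 160 mm, floor 4 mm above the bench. Origin: its middle, at bench level; x towards the tile, y along it. Takes one foot.
- tape_center (a point): Yellow and black pocket tape measure, 58 x 58 mm and 36 mm high, standing loose among the feet: not part of the job. This point is its centre, 18 mm above the bench.
Things that resemble listed ones, but are neither listed nor needed, are in the scene too. Of the things that look like the part that bears padauk_round_center, the largest one is meant.

How it is judged:
By the outcome, as a careful person would: the job done as asked, in the order asked, and still so for the second after the job is handed in, with the robot touching nothing.
It also fails if it takes over 120 s, if anything falls off the work surface, if the arm or the gripper's body presses on something with over 40 N, if the wrist force passes 120 N, or if a joint passes its speed limit or range.

## Working session

There is one attempt and no reset: what is moved stays moved. The work goes in short steps, each a Python script; the robot and the scene stay as the last script left them, time stands still between calls to the robot, and variables do not carry over. Pictures are saved under pics/ and viewed, at most 14 in all, crops included, and the job is handed in when it is done.

```bash
mkdir -p pics; ls; python3 - <<'E'
from station import r
import cv2,numpy as np
for n in("top","scene"):
    p,d=r.read_camera(n); cv2.imwrite(f"pics/{n}0.png",p[:,:,::-1]); np.save(f"pics/{n}0.npy",d); i=r.camera_info(n); print(n,i)
E
```

```text
pics
top {'fx': 517.4041847928767, 'fy': 517.4041847928767, 'cx': 321.44907104085655, 'cy': 238.05835999335685, 'R': array([[ 1.88496070e-02, -9.99821218e-01,  1.49112269e-03],
       [-9.94543050e-01, -1.89031146e-02, -1.02600163e-01],
       [ 1.02610007e-01,  4.50987038e-04, -9.94721561e-01]]), 't': array([  37.65901501,  536.56583757, 1007.85462773])}
scene {'fx': 454.8810240448824, 'fy': 454.8810240448824, 'cx': 318.0424324520475, 'cy': 236.72818849910402, 'R': array([[-0.86990999,  0.49298463,  0.01492521],
       [ 0.33632243,  0.61505819, -0.71315541],
       [-0.36075453, -0.61536133, -0.70084706]]), 't': array([ 414.98984005, -159.15599507, 1178.38856086])}
```

View pics/top0.png

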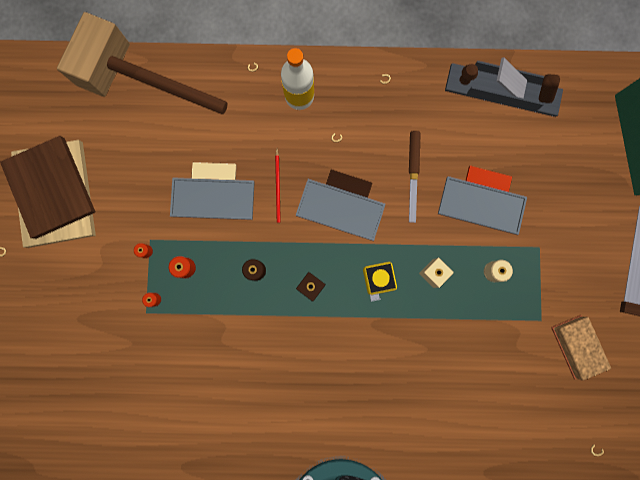

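View pics/scene0.png

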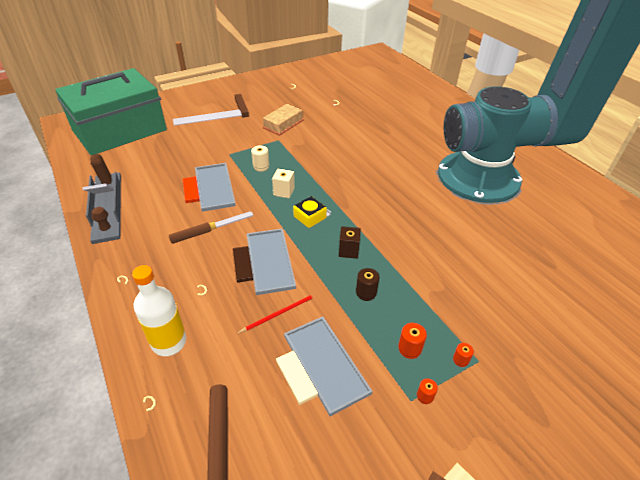

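Top view: the maple tray is at (213,199), walnut at (340,208) and padauk at (482,204). The feet are padauk round (182,267), walnut round (254,270), walnut square (311,287), maple square (438,272) and maple round (500,271). The tape is at (381,278).

Things that could be taken for the padauk foot: large red (182,267), small red (142,250) and small red (151,299). By the description I choose the largest, at (182,267).

```bash
cat > h.py <<'E'
import numpy as np,cv2
from station import r
def world(n,d):
    i=r.camera_info(n); v,u=np.mgrid[:480,:640]
    c=np.stack([(u-i['cx'])/i['fx']*d,(v-i['cy'])/i['fy']*d,d],-1)
    return (c-i['t'])@i['R']
def ray(n,uv,z):
    i=r.camera_info(n); uv=np.atleast_2d(uv).astype(float)
    q=np.c_[(uv[:,0]-i['cx'])/i['fx'],(uv[:,1]-i['cy'])/i['fy'],np.ones(len(uv))]@i['R']
    o=-i['R'].T@i['t']; return o+q*((z-o[2])/q[:,2])[:,None]
def rect(P): # min-area rectangle of world xy points: centre, size, angle of first side
    return cv2.minAreaRect(np.float32(P[:,:2]))
E
python3 - <<'E'
from h import *
p,d=cv2.imread("pics/top0.png")[:,:,::-1],np.load("pics/top0.npy")
W=world("top",d); z=W[...,2]
v,u=np.mgrid[:480,:640]
roi=(v>235)&(v<325)&(u>125)&(u<545)
def comps(m,zz,mn):
    n,l,s,_=cv2.connectedComponentsWithStats(m.astype(np.uint8))
    for k in range(1,n):
        if s[k,4]<mn: continue
        c=max(cv2.findContours((l==k).astype(np.uint8),0,2)[0],key=cv2.contourArea)[:,0]
        P=ray("top",c,zz); (x,y),rad=cv2.minEnclosingCircle(np.float32(P[:,:2]))
        print(c.mean(0).round(),"area",s[k,4],"z",np.median(z[l==k]).round(1),"circ",round(x,1),round(y,1),round(rad,1),"rect",np.round(np.hstack(rect(P)),1))
print("tops"); comps(roi&(z>46)&(z<66),56,60)
print("small/tape"); comps(roi&(z>26)&(z<46),36,40)
print("trays"); h=cv2.cvtColor(p,cv2.COLOR_RGB2HSV)
g=(h[...,1]<70)&(h[...,2]>80)&(v>165)&(v<240)&(u>160)&(u<535)
# close only drops specks
comps(cv2.morphologyEx(g.astype(np.uint8),cv2.MORPH_OPEN,np.ones((3,3))),10,500)
c=cv2.resize(p[225:325,120:320],(800,400),interpolation=2);cv2.imwrite("pics/crop0.png",c[:,:,::-1])
E
```

```text
tops
[181. 267.] area 381 z 56.0 circ 470.9 321.8 21.7 rect [471.4 321.3  38.7  41.    1.1]
[253. 268.] area 375 z 56.0 circ 468.5 179.8 21.2 rect [469.2 179.9  40.7  40.6   1.7]
[441. 272.] area 497 z 56.1 circ 469.6 -178.7 29.0 rect [ 470.2 -178.8   41.9   42.9   45.5]
[501. 269.] area 393 z 55.9 circ 475.3 -300.2 22.0 rect [ 476.4 -300.6   40.6   42.8    1.1]
[310. 287.] area 472 z 56.3 circ 438.6 67.2 28.2 rect [438.2  67.6  41.7  41.5  54.3]
small/tape
[142. 250.] area 180 z 36.7 circ 503.8 403.7 15.4 rect [503.4 403.4  25.8  29.9   1.1]
[189. 268.] area 57 z 35.6 circ 470.4 317.7 20.4 rect [468.7 309.5  18.8  40.8  78.5]
[430. 267.] area 48 z 36.1 circ 470.0 -177.3 27.6 rect [ 469.5 -164.    55.1   28.6    1.8]
[380. 277.] area 846 z 36.4 circ 457.7 -69.3 37.5 rect [457.5 -69.   57.3  58.   12.4]
[490. 272.] area 60 z 35.1 circ 475.1 -292.8 18.9 rect [ 474.5 -286.    37.7   15.6    5.2]
[149. 300.] area 186 z 37.0 circ 406.6 381.9 15.6 rect [406.5 382.4  27.4  29.4   2.9]
trays
[483. 205.] area 3092 z 5.1 circ 612.3 -280.6 91.7 rect [ 612.1 -280.4  167.1   81.6   76.3]
[195. 199.] area 3191 z 5.0 circ 616.0 274.1 92.7 rect [615.8 274.2 168.9  81.3  89. ]
[339. 209.] area 3222 z 5.0 circ 597.4 10.3 91.6 rect [597.8  10.6 168.6  81.1  72.9]
```

View pics/crop0.png

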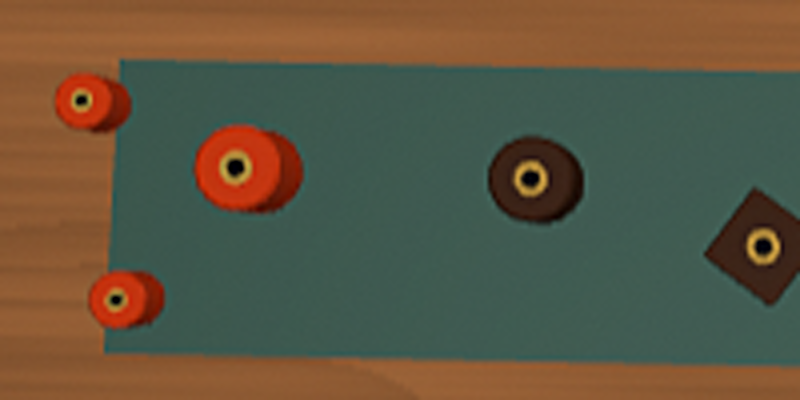

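The crop confirms it: the large red foot at (182,267) is clearly bigger than the two small red ones at its left. Starting with the walnut round.

```bash
cat >> h.py <<'E'
UP,G=170,16
feet=dict(walnut_round=(469,180,90),walnut_square=(438.4,67.4,54.3),maple_square=(470,-178.8,45.5),maple_round=(476,-300.5,90),padauk_round=(471.2,321.5,0))
trays=dict(walnut=(597.6,10.5,72.9),maple=(615.9,274.2,89),padauk=(612.2,-280.5,76.3))
def down(a):
    a=np.radians(a); c,s=np.cos(a),np.sin(a)
    return np.array([[-s,c,0],[c,s,0],[0,0,-1.]])
def best(p,angs):
    o=[(abs(q[5]),a) for a in angs if (q:=r.solve_ik(p,down(a))) is not None]
    return down(min(o)[1])
def move(foot,tray,y):
    x0,y0,a=feet[foot]; tx,ty,b=trays[tray]; t=np.radians(b)
    st=[a+k for k in ((0,90,180,270) if 'square' in foot else (0,180))]
    px,py=tx+y*np.cos(t),ty+y*np.sin(t)
    R=best([x0,y0,UP],st); r.reach([x0,y0,UP],R); r.movel([x0,y0,G],feed=200)
    r.grasp(40); print(foot,"gap",r.current_finger_gap(),"F",r.current_grasp_force())
    r.movel([x0,y0,UP],feed=250)
    R=best([px,py,UP],[b-90,b+90]); r.reach([px,py,UP],R); g=r.current_finger_gap()
    r.movel([px,py,40],feed=250); f0=np.array(r.current_ft_force()); r.movel([px,py,G+5],feed=60)
    print("place",np.round([px,py],1),"gap",g,"dF",np.round(r.current_ft_force()-f0,1))
    r.let_go(); r.movel([px,py,UP],feed=250); print("t",r.current_time())
E
python3 - <<'E'
from h import *
move("walnut_round","walnut",40)
p,d=r.read_camera("top"); cv2.imwrite("pics/t1.png",p[:,:,::-1])
p,d=r.read_camera("scene"); cv2.imwrite("pics/s1.png",p[:,:,::-1])
E
```

```text
walnut_round gap 41.168002456579785 F 40.74254055507481
place [609.4  48.7] gap 41.21365258191874 dF [-0.4  0.7  0.4]
t 7.9
```

View pics/s1.png

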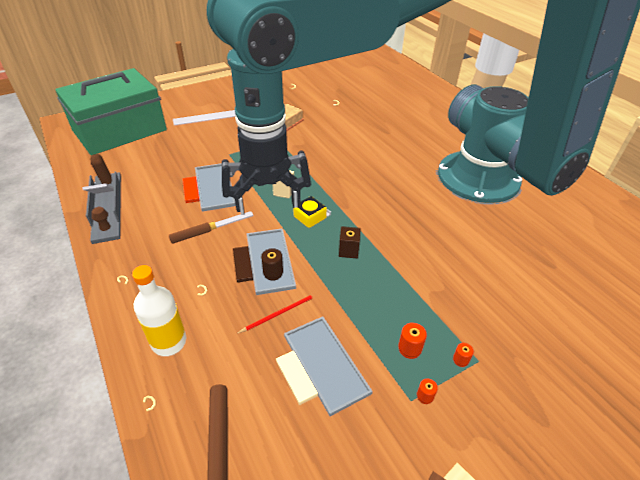

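The walnut round stands upright in the walnut tray at (272,265), and the grip was clean. Carrying on with the rest.

```bash
python3 - <<'E'
from h import *
move("walnut_square","walnut",-40)
move("maple_square","maple",-40)
move("padauk_round","padauk",0)
move("maple_round","maple",40)
r.reach([350,-400,250],r.current_tool_rot())
p,d=r.read_camera("top"); cv2.imwrite("pics/t2.png",p[:,:,::-1]); z=world("top",d)[...,2]
n,l,s,c=cv2.connectedComponentsWithStats(((z>50)&(z<66)).astype(np.uint8))
for k in range(1,n):
    if 150<s[k,4]<900 and 140<c[k,1]<330:
        w=ray("top",c[k],60)[0]; print(c[k].round(),s[k,4],"z",np.median(z[l==k]).round(1),w.round(1),end=" ")
        for m,(x,y,b) in trays.items():
            D=down(b)[:2,:2]; t=np.radians(b); q=(w[:2]-[x,y])@np.array([[np.sin(t),np.cos(t)],[-np.cos(t),np.sin(t)]])
            if np.hypot(*q)<90: print(m,q.round(1),end="")
        print()
p,d=r.read_camera("scene"); cv2.imwrite("pics/s2.png",p[:,:,::-1]); print(r.current_time())
E
```

```text
walnut_square gap 41.432875177896605 F 41.118484139442444
place [585.8 -27.7] gap 41.81186491494945 dF [-0.4  0.7  0.5]
t 14.0083
maple_square gap 41.247125783332834 F 40.937204360961914
place [615.2 234.2] gap 41.93999117166286 dF [-0.9 -0.5 -1.2]
t 20.95
padauk_round gap 40.935507878214494 F 40.80489828251302
place [ 612.2 -280.5] gap 40.7283681800646 dF [ 0.6 -1.1 -0.6]
t 28.4167
maple_round gap 41.272148628080316 F 40.816592305200174
place [616.6 314.2] gap 41.0518522400642 dF [ 0.4 -0.7  0.6]
t 36.3167
[186. 194.] 379 z 59.9 [614.5 314.1  60. ] maple [-2.1 39.9]
[227. 195.] 476 z 59.9 [612.6 233.5  60. ] maple [ -2.6 -40.8]
[322. 200.] 358 z 60.0 [607.2  48.8  60. ] walnut [-2.1 39.4]
[489. 202.] 384 z 60.0 [ 610.1 -277.7   60. ] padauk [-2.7  2.2]
[360. 213.] 467 z 60.1 [583.6 -27.   60. ] walnut [ -2.3 -40. ]
39.125
```

View pics/t2.png

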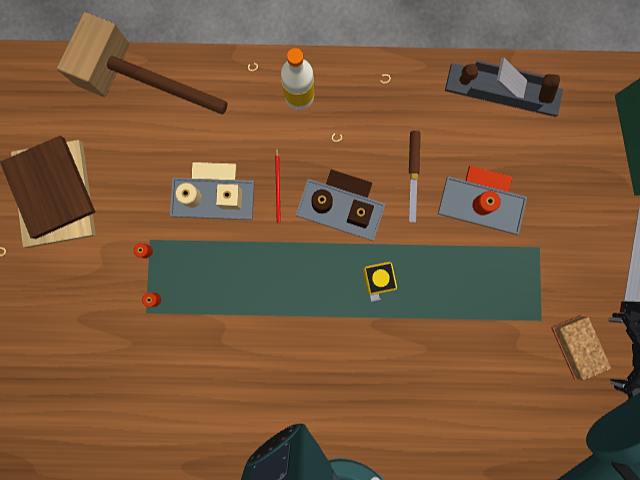

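View pics/s2.png

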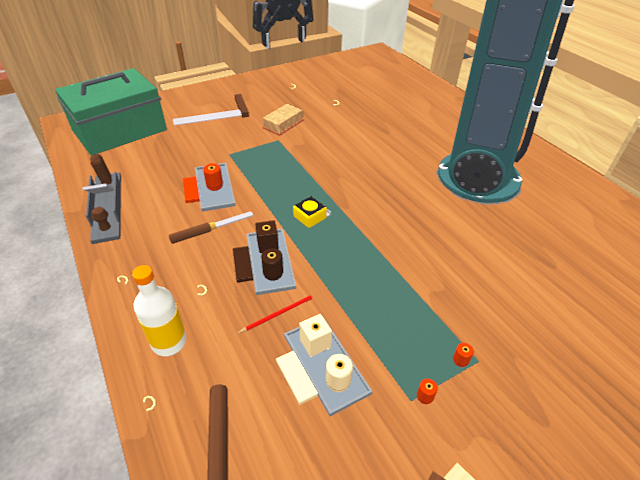

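All five feet stand upright with their tops at z = 60, so they rest on the tray floors: maple at (186,194) and (227,195), walnut at (322,200) and (360,213), padauk at (489,202). The tape at (381,278) and the small red feet haven't moved, and the arm is clear.

```bash
python3 -c "
from station import r
print(r.finish_job())"
```

```text
the job is handed in; nothing more can be done
None
```

The job is handed in: all five feet stand upright in the trays of their own wood, the tape measure was left where it was, and the arm's clock read about 39 s of the 120 s allowed.

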